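# Show which tool goes in which hole of the anvil

## Robot

A 7-joint arm with a two-finger parallel gripper is mounted at the origin on the work surface. World frame = base frame: x ahead of the robot, y to its left, z up, the work surface at z = 0. Lengths are in m, angles in rad, forces in N, time in s.
With the tool pointing down it reaches from about 0.4 to 0.85 m from the base axis. Payload 4.5 kg.
Tool frame: the origin (TCP) lies at the centre of the arm's flange, where the gripper is bolted on; the fingertips stand r.tcp_to_tips ahead of it and the grasp point (between the pads) lies 147 mm ahead of it (r.tcp_to_tips is the distance from the TCP to the fingertips, in m); x points along the fingers, y is the direction in which the jaws open and shut, and the axes are right-handed (so a half turn about x gives the same grasp; the last joint's range is limited). The gripper opens to 88 mm and grips with 3 to 60 N. Pads are 18 mm wide; open, the fingers measure 123 mm over their backs; the gripper's body (75 mm by 187 mm) begins 45 mm behind the grasp point.
Start: joints at [1.298, 0.689, -0.195, 1.565, 0.157, 0.902, -0.215], TCP at [0.189, -0.596, 0.405] pointing down, gripper open.
Joint ranges: [-3.01, 3.01], [-0.46, 2.08], [-1.47, 1.51], [0.13, 2.56], [-1, 4.14], [0.04, 2.09], [-2.66, 2.66]. Speed limits (rad/s): [2.57, 2.57, 3.14, 3.14, 3.14, 3.14, 3.14].

## Interface

Orientations are given as a unit quaternion [x, y, z, w].
In Python, from plant import r, eyes gives the robot as it stands.
- The arm moves only by the tool carry_out, never from a script. Its argument "targets" is text: rows parted by semicolons, each of 5 numbers parted by spaces: the opening, from 0 (shut) to 1 (fully open), then the shift along the tool's x, y, z in mm, then the turn about the tool's x in rad. A call has 1 to 20 rows; each row shifts and turns the commanded pose from where the row before left it, along the tool's axes as they then stand; what a row does not reach is not made up. A row lasts 1/12 s, in which the tool goes at most 41.7 mm and 7.16 degrees, less where a joint would pass 70% of its speed; a pose out of reach is approached as far as the arm can. A call is refused whole if a number of a shift passes 41.7 or a number of a turn 0.125, either way. A call with a gripper value outside its range is refused whole. The fingers move at their own pace and stop on an object; "force" is the grip in N (left out, the last holds). Time passes only in rows, so rows that do not move let the fingers close. It gives the time, the measured TCP pose, the force and the opening at its end, in the units of the state.
- r.get_state(): the state, without advancing time (a new reading comes with each control period).
- eyes.snapshot(name): name is "scene" or "top" or "wrist"; returns (picture, depth): 400x640x3 uint8, blue, green, red; 400x640 float32, m along the optical axis (not along the pixel's ray), 0 where there is no reading.
- eyes.camera_params(name): a dict with "intrinsics" (3x3 intrinsics, pixels), "rvec" (rotation vector, rad) and "tvec" (3), from world to camera coordinates, as OpenCV has them; the wrist camera has in their place "T_tool_cam" (4x4, takes a point from camera to tool coordinates, whose origin is the TCP and whose axes are the tool frame's). Camera axes: x right, y down, z forward; pixel columns grow to the right and rows downward; lengths in m; the calibration is good to about 2 mm. The wrist camera is an equidistant fisheye: a pixel r from the principal point sees the ray r / f radians off the axis. A picture is of the moment at which its call begins: read the wrist's pose just before it. camera_params takes no time and is no camera call.
- r.finish_job(): hands the job in, once; it reports no verdict.
The state is a dict: "clock": time; "q": joint angles; "qd": joint speeds; "joint_torque": joint torques, N m; "tool_pos": TCP position; "eef_rot": TCP orientation; "contact_force": force on the tool from outside, world axes, zero at the start; "moment": the same for the moment, N m; "opening": opening from 0.0 (shut) to 1.0 (fully open).
Only numpy, scipy, OpenCV 4.12 (cv2) and the standard library are available. Lean on these libraries where they do the work, as an engineer would, in place of code of your own. Each camera call takes 0.05 s, during which the arm holds its last target.

## Task

Show the apprentice how to set the anvil up for cutting off: first point at the hot cut, the anvil tool in the wooden block that comes up to a single straight chisel edge, with your fingertips about two or three centimetres above the middle of that edge, and stay there for two seconds so that it is clearly seen. Then point in the same way at the hole in the anvil that it belongs in, the square hardie hole in the face and not the small round hole beside it, stay there for two seconds, and finish still pointing at it. Do not touch, shift or pick up anything, and pass high over the other tools and the round hole so that you never seem to be pointing at them.

Things in the scene. Friction and masses are not known exactly. Their poses are not given: they have to be found in the camera images.
- hot_cut_top (a point): Middle of the hot cut's cutting edge. The hot cut is a dark steel anvil tool standing in the wooden block: a square foot 48 x 38 mm, and on it a wedge 46 mm wide that narrows to one straight chisel edge, 3 mm thick, 73 mm above the top of the block (about 128 mm above the bench). z points up; the edge runs along x. It is loose, its shank in a socket.
- hardie_hole (a point): Centre of the mouth of the anvil's hardie hole: a 21 mm square hole through the heel (the square, overhanging end) of the anvil, level with its face, 160 mm above the bench. z points up; y runs along the anvil towards the horn.
- pritchel_hole (a point): Centre of the mouth of the anvil's small round (13 mm) pritchel hole, in the same face, 39 mm from the hardie hole towards the end of the heel. Not wanted.
- anvil: Fixed bench anvil, dark steel with a bright flat face 71 mm wide and 206 mm long, 160 mm high, about 385 mm long. Origin on the bench under its waist; its y axis points to the horn, the face reaches from y = -170 to +35 mm. The hardie hole is at x 0, y -105 mm; a hammer lies on the face at y about 0. It may stand on the left or the right of the bench, turned up to 20 degrees.
- block: Fixed pale hardwood tool block, 100 x 320 x 55 mm (x, y, z), standing on whichever side the anvil is not, turned up to 20 degrees. Origin at the centre of its underside. Its four square sockets, 75 mm apart along y, hold the hot cut, bending fork, cone and swage in any order.
- hot_cut: The hot cut itself. Origin at the top of the wooden block, on the tool's axis; the edge is 73 mm above it.
- bending_fork_top (a point): Point midway between the tips of the bending fork's two upright round pins (16 mm thick, 40 mm apart), 68 mm above the block. A bystander in the block.
- bending_fork: The bending fork: foot 44 x 62 x 16 mm, two pins. Origin at the top of the block.
- cone_top (a point): Tip of the cone, a round tapering tool 48 mm across its foot, tip 102 mm above the block (157 mm above the bench). A bystander in the block.
- cone: The cone. Origin at the top of the block.
- swage_top (a point): Middle of the top of the bottom swage, a squat tool 50 x 56 mm with a groove along its top, 44 mm above the block. A bystander in the block.
- swage: The bottom swage. Origin at the top of the block.
- hammer: Cross-peen hammer lying loose on the anvil's face. Origin under the head (head 100 mm long, 36 mm high, top 196 mm above the bench); the wooden handle runs 280 mm along its x axis, out past the far side of the anvil.
- tongs: Forge tongs lying along the bench behind the anvil and the block, as seen from the robot: 410 mm long, 60 mm wide, up to 18 mm high. Origin near the middle.
- tin: Open tin, 96 mm across and 115 mm high, at the back of the bench. Origin under its centre.
- wire_brush: Wire brush, 270 mm long, 36 mm high, lying bristles up on the bench on the robot's right. Origin near the middle.
- chisel: Cold chisel, 170 mm long, 22 mm thick, lying on the bench on the robot's left. Origin near the middle.
There are look-alikes about, which are no part of the job. What is shaped like the hot_cut but blue is not meant.

How it is judged:
On the way, in this order (a step that is already met when the one before it is completed fails the run):
1. pointing at the hot cut: the grasp point within 18 mm of the middle of its edge seen from above, fingertips a few mm to about 5 cm above it (grasp point 22 to 72 mm above), for 1.5 s (horizontal distance between the grasp point and hot_cut_top below 0.018 m and z of the grasp point in the frame of hot_cut_top between 0.022 and 0.072 m), for 1.5 s.
2. then pointing in the same way at the hardie hole, for 1.5 s (horizontal distance between the grasp point and hardie_hole below 0.018 m and z of the grasp point in the frame of hardie_hole between 0.022 and 0.072 m), for 1.5 s.
At the end, for the whole second after the job is handed in: The hand still points at the hardie hole (grasp point within 18 mm of its centre seen from above and 22 to 72 mm above the face), touching nothing; the hot cut stands upright in its socket, and it, the other tools, the hammer, tongs, tin, brush and chisel lie within 8 mm of where they were (all of step 2 and distance of each of hot_cut, bending_fork, cone, swage, hammer, tongs, tin, wire_brush, chisel from where it was at the start of the episode below 0.008 m and angle between hot_cut's own z axis and vertical below 0.1 rad and not (contact force between any of the fingers, the arm and anything else above 0.5 N)).
It fails at once if the hand or arm touches anything (over 0.5 N) (contact force between any of the fingers, the arm and anything else above 0.5 N).
It fails at once if a tool or bystander is shifted, lifted or carried (8 mm or more) (distance of any of hot_cut, bending_fork, cone, swage, hammer, tongs, tin, wire_brush, chisel from where it was at the start of the episode above 0.008 m).
It fails at once if one of the wrong tools or the round hole is pointed at: the grasp point comes within 12 mm of it seen from above and lower than 60 mm over it ((horizontal distance between the grasp point and bending_fork_top below 0.012 m and z of the grasp point in the frame of bending_fork_top between -0.05 and 0.06 m) or (horizontal distance between the grasp point and cone_top below 0.012 m and z of the grasp point in the frame of cone_top between -0.05 and 0.06 m) or (horizontal distance between the grasp point and swage_top below 0.012 m and z of the grasp point in the frame of swage_top between -0.05 and 0.06 m) or (horizontal distance between the grasp point and pritchel_hole below 0.012 m and z of the grasp point in the frame of pritchel_hole between -0.05 and 0.06 m)).
It also fails if it takes over 45 s, if anything falls off the work surface, if the arm or the gripper's body presses on something with over 40 N, if the wrist force passes 120 N, or if a joint passes its speed limit or range.

## Working session

There is one attempt and no reset: what is moved stays moved. The work goes in short steps, Python scripts to look and compute and a tool call to move; the robot and the scene stay as the last step left them, time stands still between calls to the robot, and variables do not carry over. Pictures are saved under pics/ and viewed, and the job is handed in when it is done.

Besides the shell and the picture viewer there is one more tool, called after "Request:" as name(argument=value, ...) on one line, values as JSON. carry_out: Moves the arm, as the interface text tells. Its arguments: {"type":"object","properties":{"targets":{"type":"string"},"force":{"type":"number"}},"required":["targets"]}

```bash
mkdir -p pics; python3 - <<'E'
from plant import r,eyes
import cv2,numpy as np
s=r.get_state();print({k:np.round(v,3) for k,v in s.items()},r.tcp_to_tips)
for n in("scene","top"):
    p,d=eyes.snapshot(n);cv2.imwrite(f'pics/{n}0.png',p);np.savez(f'{n}0.npz',p=p,d=d)
    print(n,eyes.camera_params(n))
print(eyes.camera_params("wrist"))
E
```

```text
{'clock': np.float64(0.0), 'q': array([ 1.298,  0.69 , -0.195,  1.566,  0.157,  0.902, -0.215]), 'qd': array([-0.001, -0.001, -0.   , -0.002,  0.001,  0.   , -0.001]), 'joint_torque': array([ 0.0000e+00, -5.2756e+01, -1.2670e+00, -1.5343e+01, -5.3000e-02,
        7.0000e-03,  0.0000e+00]), 'tool_pos': array([ 0.189, -0.596,  0.404]), 'eef_rot': array([-0.699, -0.109,  0.699, -0.107]), 'contact_force': array([1.657, 0.338, 0.537]), 'moment': array([-0.014, -0.038, -0.054]), 'opening': np.float64(1.0)} 0.166
scene {'intrinsics': array([[369.20525006,   0.        , 319.66550599],
       [  0.        , 369.20525006, 194.82877817],
       [  0.        ,   0.        ,   1.        ]]), 'rvec': array([ 2.15091415,  0.80052954, -0.37502111]), 'tvec': array([-0.47904161, -0.17410813,  1.5980585 ])}
top {'intrinsics': array([[489.9534347 ,   0.        , 313.58050131],
       [  0.        , 489.9534347 , 201.70330661],
       [  0.        ,   0.        ,   1.        ]]), 'rvec': array([ 2.15975324, -2.10106955,  0.16894673]), 'tvec': array([-0.01608498,  0.62349627,  1.75461676])}
{'intrinsics': array([[309.70691629,   0.        , 322.29450122],
       [  0.        , 309.70691629, 196.41929656],
       [  0.        ,   0.        ,   1.        ]]), 'T_tool_cam': array([[ 5.45145899e-04, -3.21159537e-01,  9.47024949e-01,
         1.93285171e-02],
       [ 9.99999845e-01,  2.82550777e-04, -4.79820451e-04,
        -5.02345923e-04],
       [-1.13483721e-04,  9.47025064e-01,  3.21159641e-01,
        -8.39012621e-02],
       [ 0.00000000e+00,  0.00000000e+00,  0.00000000e+00,
         1.00000000e+00]])}
```

View pics/scene0.png

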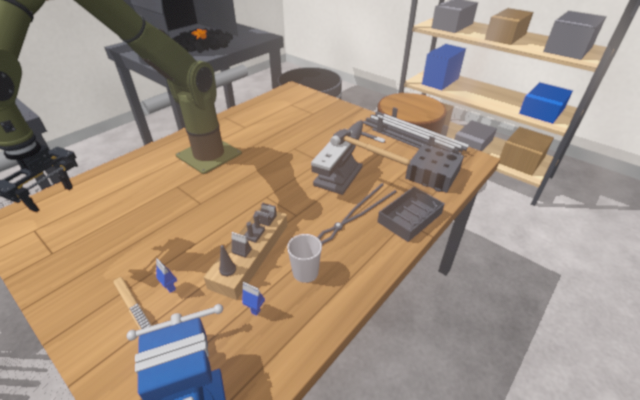

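View pics/top0.png

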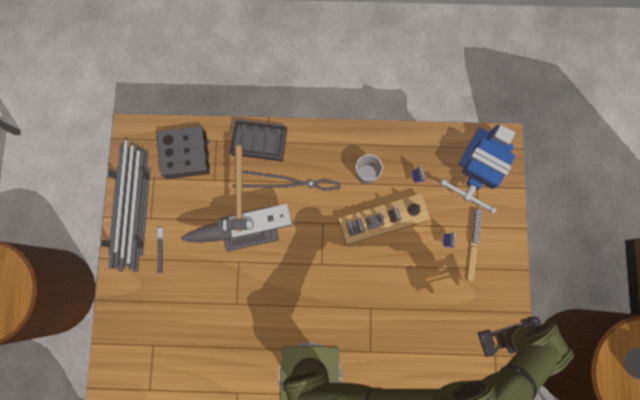

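```bash
python3 - <<'E'
import cv2,numpy as np
p=np.load('top0.npz')['p'];q=np.load('scene0.npz')['p']
a=cv2.resize(p[185:250,335:435],None,fx=8,fy=8,interpolation=cv2.INTER_CUBIC);cv2.imwrite('pics/t1.png',a)
a=cv2.resize(p[195:255,220:300],None,fx=8,fy=8,interpolation=cv2.INTER_CUBIC);cv2.imwrite('pics/t2.png',a)
a=cv2.resize(q[195:300,195:295],None,fx=5.5,fy=5.5,interpolation=cv2.INTER_CUBIC);cv2.imwrite('pics/s1.png',a)
a=cv2.resize(q[115:195,300:400],None,fx=7,fy=7,interpolation=cv2.INTER_CUBIC);cv2.imwrite('pics/s2.png',a)
E
```

```text
(no output)
```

View pics/t1.png

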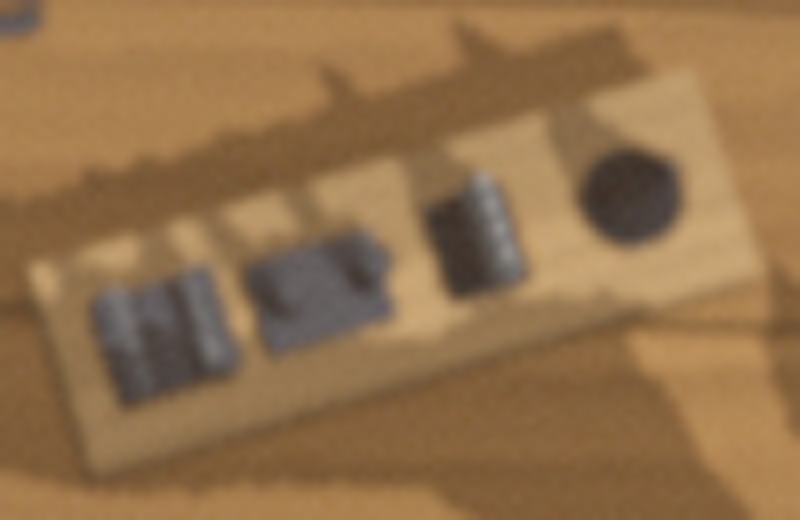

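View pics/t2.png

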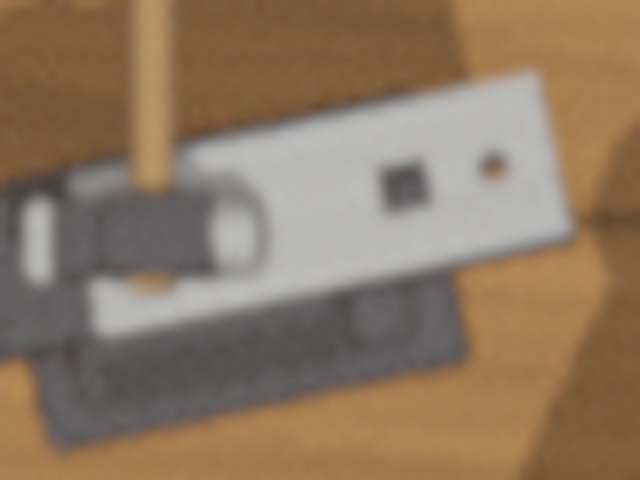

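View pics/s1.png

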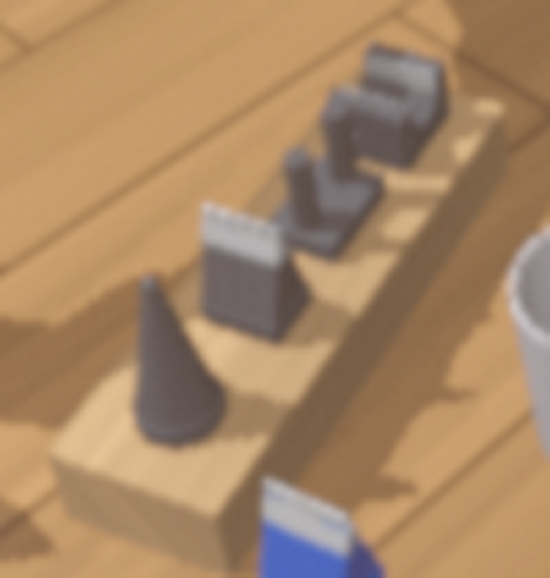

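View pics/s2.png

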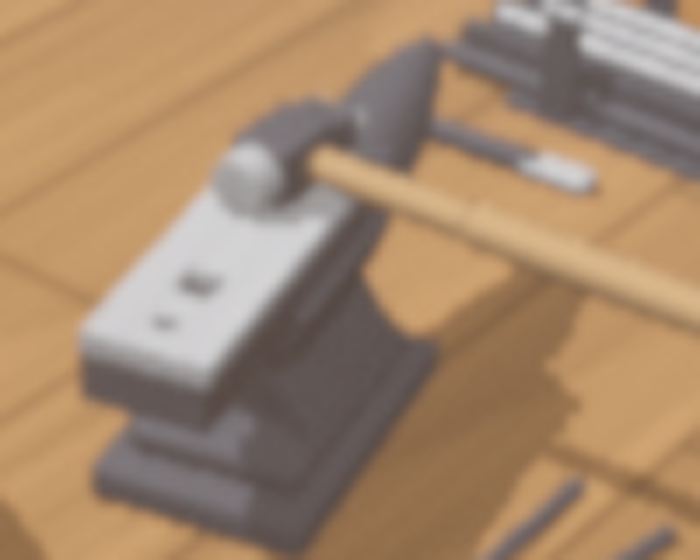

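Hot cut candidates: the grey wedge with a single edge in the block, at scene px (239,235) and top px (397,213), and two blue wedges at top (418,174) and (449,240). The blue ones are excluded. The block holds, left to right in the top view: swage (two ridges and a groove), fork (two pins), hot cut, cone. The crop confirms this. On the anvil, the square hole is at top (270.6,218.4) and the round one at (281.5,215.8).

```bash
cat > h.py <<'E'
import cv2,numpy as np
from plant import r,eyes
P={n:eyes.camera_params(n) for n in("scene","top")}
def M(n):
    c=P[n];R=cv2.Rodrigues(c['rvec'])[0];return R,np.array(c['tvec']).reshape(3),np.array(c['intrinsics'])
def tri(a,b):
    Ps=[]
    for n in("scene","top"):
        R,t,K=M(n);Ps.append(K@np.c_[R,t])
    X=cv2.triangulatePoints(Ps[0],Ps[1],np.array(a,float).reshape(2,1),np.array(b,float).reshape(2,1))[:,0];return X[:3]/X[3]
def plane(n,uv,z):
    R,t,K=M(n);d=R.T@np.linalg.inv(K)@[uv[0],uv[1],1];o=-R.T@t;return o+d*(z-o[2])/d[2]
def dep(n,D,uv):
    R,t,K=M(n);return R.T@(np.linalg.inv(K)@[uv[0],uv[1],1]*D-t)
E
python3 - <<'E'
from h import *
np.set_printoptions(precision=4,suppress=True)
pts={'hot':((239.3,235.5),(396.9,213.7),.128),'hardie':((328.3,155.6),(270.6,218.4),.16),'pritchel':((323.6,161.1),(281.5,215.8),.16),'cone':((222.1,245.5),(413.8,209),.157)}
for k,(a,b,z) in pts.items(): print(k,tri(a,b),plane('scene',a,z),plane('top',b,z))
Z=np.load('top0.npz')['d']
# highest points across block region
v,u=np.mgrid[185:250,335:435]
W=np.array([[dep('top',Z[j,i],(i,j)) for i in range(335,435)] for j in range(185,250)])
m=(W[...,2]>.112)&(u>385)&(u<403);print(W[m][:,:].mean(0),W[m].min(0),W[m].max(0),m.sum(),u[m].mean(),v[m].mean())
m=(W[...,2]>.118)&(u>385)&(u<403);print(W[m].mean(0),m.sum())
m=(W[...,2]>.115)&(u>403);print('cone',W[m].mean(0),W[m].max(0))
print('wedge row',np.c_[np.arange(386,404),W[213-185,386-335:404-335]])
print([dep('top',Z[j,i],(i,j)) for i,j in((262,220),(270,212),(276,217))])
E
```

```text
hot [ 0.578  -0.2931  0.1216] [ 0.5853 -0.2943  0.128 ] [ 0.5761 -0.2934  0.128 ]
hardie [0.5442 0.1473 0.158 ] [0.5471 0.1465 0.16  ] [0.5432 0.1464 0.16  ]
pritchel [0.5542 0.1099 0.1584] [0.5566 0.1097 0.16  ] [0.5533 0.1091 0.16  ]
cone [ 0.5914 -0.3525  0.1395] [ 0.6041 -0.3634  0.157 ] [ 0.5899 -0.3471  0.157 ]
[ 0.5507 -0.262   0.308 ] [ 0.3243 -0.3031  0.1124] [ 0.6011 -0.0182  1.8336] 46 396.0869565217391 214.1086956521739
[ 0.5394 -0.2491  0.3926] 32
cone [ 0.5383 -0.2824  0.524 ] [ 0.6127 -0.0182  1.8336]
wedge row [[386.       0.5882  -0.2652   0.0563]
 [387.       0.5879  -0.2685   0.0589]
 [388.       0.5878  -0.2719   0.0603]
 [389.       0.5863  -0.274    0.0713]
 [390.       0.5849  -0.2762   0.0811]
 [391.       0.5837  -0.2784   0.0903]
 [392.       0.5829  -0.2811   0.096 ]
 [393.       0.5825  -0.2842   0.0992]
 [394.       0.5807  -0.2858   0.112 ]
 [395.       0.581   -0.2895   0.1108]
 [396.       0.5794  -0.2912   0.1222]
 [397.       0.578   -0.2932   0.132 ]
 [398.       0.5841  -0.3033   0.0916]
 [399.       0.5869  -0.3097   0.0742]
 [400.       0.5897  -0.3164   0.0561]
 [401.       0.5901  -0.3204   0.054 ]
 [402.       0.5896  -0.3234   0.0578]
 [403.       0.5914  -0.329    0.0464]]
[array([0.5363, 0.1752, 0.1643]), array([0.5665, 0.1501, 0.1526]), array([0.5488, 0.128 , 0.1589])]
```

```bash
cat >> h.py <<'E'
from scipy.spatial.transform import Rotation as Ro
def st():
    s=r.get_state();R=Ro.from_quat(s['eef_rot']).as_matrix();p=np.array(s['tool_pos']);return s,p,R
def rel(T):
    s,p,R=st();d=R.T@(np.array(T)-p)*1000;print('t',s['clock'],'p',p,'grasp',p+R[:,0]*.147,'delta tool mm',d,'f',np.linalg.norm(s['contact_force']),'open',s['opening'])
np.set_printoptions(precision=4,suppress=True)
E
python3 - <<'E'
from h import *
print(st()[2]); rel([.580,-.293,.404]);rel([.545,.1465,.43])
E
```

```text
[[-0.0006  0.3021 -0.9533]
 [ 0.0015 -0.9533 -0.3021]
 [-1.     -0.0016  0.0001]]
t 0.1 p [ 0.1886 -0.5956  0.404 ] grasp [ 0.1886 -0.5953  0.257 ] delta tool mm [   0.2473 -170.2078 -464.4608] f 0.9642692242904514 open 0.9963613012848986
t 0.1 p [ 0.1886 -0.5956  0.404 ] grasp [ 0.1886 -0.5953  0.257 ] delta tool mm [ -25.0801 -599.7911 -563.8486] f 0.9642692242904514 open 0.9963613012848986
```

Request:
carry_out(targets="0 -5 -2 -5 0; 0 -5 -5 -14 0; 0 -5 -10 -27 0; 0 0 -10 -27 0; 0 0 -10 -27 0; 0 0 -10 -27 0; 0 0 -10 -27 0; 0 0 -10 -27 0; 0 0 -10 -27 0; 0 0 -10 -27 0; 0 0 -10 -27 0; 0 0 -10 -27 0; 0 0 -10 -27 0; 0 0 -10 -27 0; 0 0 -10 -27 0; 0 0 -10 -27 0; 0 0 -10 -27 0; 0 0 -8 -22 0; 0 0 -4 -13 0; 0 0 0 0 0")

```text
clock: 1.77
tool_pos: [0.5782, -0.2917, 0.42]
eef_rot: [0.7, 0.111, -0.697, 0.11]
contact_force: [0.9, 0.4, -0.6]
opening: 0.007
```

```bash
python3 - <<'E'
from h import *
rel([.580,-.293,.322])
s,p,R=st()
im,d=eyes.snapshot('wrist');cv2.imwrite('pics/w1.png',im);np.savez('w1.npz',p=p,R=R,d=d,im=im)
E
```

```text
t 1.7667 p [ 0.5782 -0.2917  0.42  ] grasp [ 0.5786 -0.2913  0.273 ] delta tool mm [98.0179  1.9821 -0.9509] f 1.175171081913581 open 0.006513770130280996
```

View pics/w1.png

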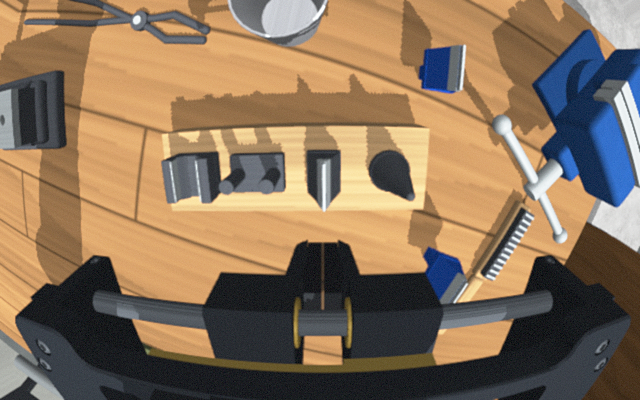

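The wrist view shows the hot cut's bright edge at px (323,159)–(323,210), with the cone to its right and the fork to its left.

```bash
cat >> h.py <<'E'
def wray(uv,p,R,z):
    c=eyes.camera_params('wrist');K=np.array(c['intrinsics']);T=np.array(c['T_tool_cam'])
    q=(np.array(uv)-K[:2,2])/K[0,0];th=np.hypot(*q);d=np.r_[q/th*np.sin(th),np.cos(th)]
    d=R@T[:3,:3]@d;o=p+R@T[:3,3];return o+d*(z-o[2])/d[2]
E
python3 - <<'E'
from h import *
w=np.load('w1.npz')
cv2.imwrite('pics/w1c.png',cv2.resize(w['im'][120:220,260:380],None,fx=6,fy=6,interpolation=cv2.INTER_CUBIC))
for uv in((323,159),(323,210)): print(wray(uv,w['p'],w['R'],.128))
E
```

```text
[ 0.6046 -0.2826  0.128 ]
[ 0.558  -0.2977  0.128 ]
```

View pics/w1c.png

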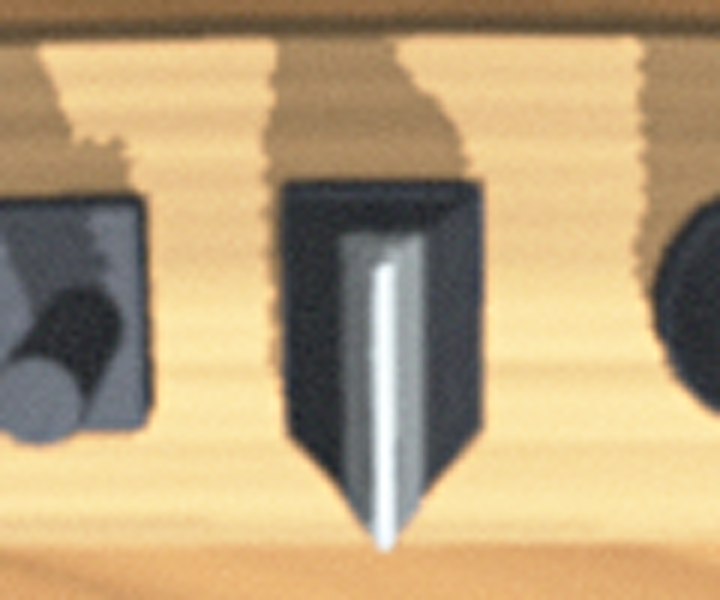

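The enlarged edge (324,164)–(324,211) gives its middle as about (0.579, -0.291). That agrees with the other two cameras, and the length comes out at 45 mm. The grasp point is already above it, so I go straight down.

Request:
carry_out(targets="0 5 0 0 0; 0 10 0 0 0; 0 18 0 0 0; 0 18 0 0 0; 0 18 0 0 0; 0 15 0 0 0; 0 10 0 0 0; 0 4 0 0 0; 0 0 0 0 0; 0 0 0 0 0")

```text
clock: 2.65
tool_pos: [0.5751, -0.2967, 0.3221]
eef_rot: [0.699, 0.108, -0.699, 0.108]
contact_force: [1.1, -0.9, 0.4]
opening: 0.003
```

```bash
python3 - <<'E'
from h import *
rel([.579,-.291,.322])
im,d=eyes.snapshot('scene');cv2.imwrite('pics/s3.png',cv2.resize(im[120:320,140:340],None,fx=3,fy=3))
E
```

```text
t 2.65 p [ 0.5751 -0.2967  0.3221] grasp [ 0.5752 -0.2967  0.1751] delta tool mm [ 0.0639 -4.2402 -5.3785] f 1.43348654972056 open 0.0031633332810825196
```

View pics/s3.png

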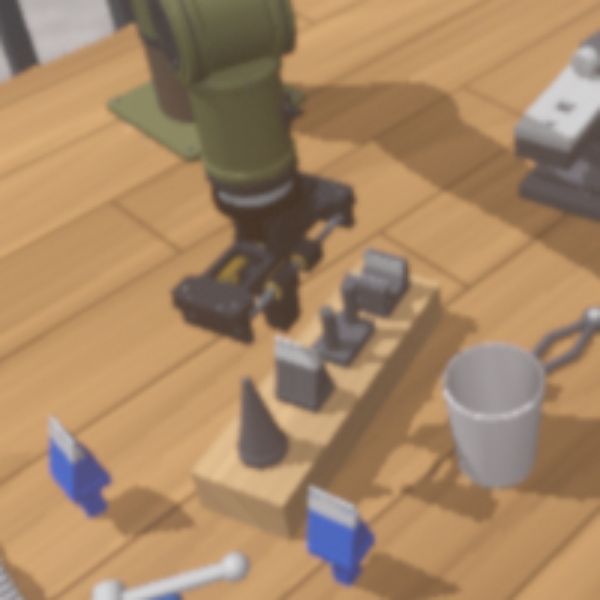

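Request:
carry_out(targets="0 0 -2 -3 0; 0 0 -2 -2 0; 0 0 0 0 0; 0 0 0 0 0; 0 0 0 0 0; 0 0 0 0 0")

```text
clock: 3.2
tool_pos: [0.5788, -0.2908, 0.3218]
eef_rot: [-0.699, -0.108, 0.699, -0.108]
contact_force: [-0.3, 0.4, 0.4]
opening: 0.001
```

```bash
python3 - <<'E'
from h import *
rel([.579,-.291,.322]);s,p,R=st()
im,d=eyes.snapshot('scene');cv2.imwrite('pics/s4.png',cv2.resize(im[190:270,200:300],None,fx=7,fy=7,interpolation=cv2.INTER_CUBIC))
Rc,t,K=M('scene')
for X in(p+R[:,0]*.166,[.579,-.291,.128]):
    a=K@(Rc@X+t);a=a[:2]/a[2];print(a,(a-[200,190])*7)
E
```

```text
t 3.2 p [ 0.5788 -0.2908  0.3218] grasp [ 0.5788 -0.2909  0.1748] delta tool mm [-0.1602  0.2188 -0.1184] f 0.5829347618598469 open 0.0010886738683198037
[237.3856 226.8368] [261.6991 257.8577]
[238.7863 233.8134] [271.5043 306.6937]
```

View pics/s4.png

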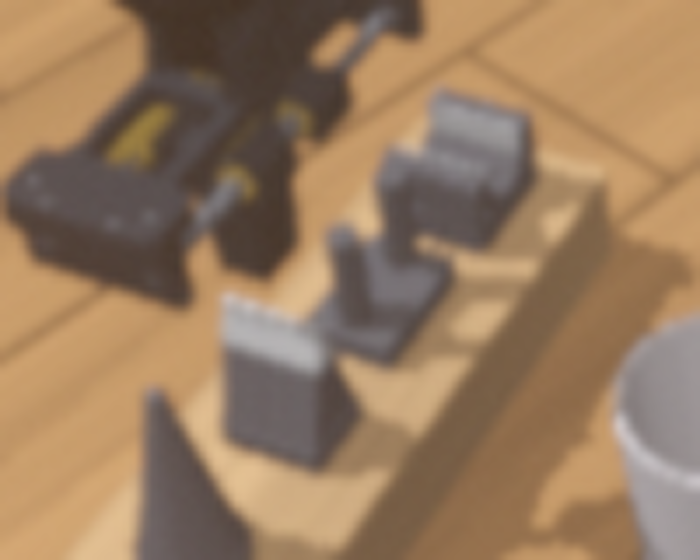

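Fingertips are at crop (258,265), close to the predicted (262,258), just above the edge middle at (278,317). Now the hold.

Request:
carry_out(targets="0 0 0 0 0; 0 0 0 0 0; 0 0 0 0 0; 0 0 0 0 0; 0 0 0 0 0; 0 0 0 0 0; 0 0 0 0 0; 0 0 0 0 0; 0 0 0 0 0; 0 0 0 0 0; 0 0 0 0 0; 0 0 0 0 0; 0 0 0 0 0; 0 0 0 0 0; 0 0 0 0 0; 0 0 0 0 0; 0 0 0 0 0; 0 0 0 0 0; 0 0 0 0 0; 0 0 0 0 0")

```text
clock: 4.92
tool_pos: [0.5789, -0.2908, 0.3218]
eef_rot: [0.699, 0.108, -0.699, 0.108]
contact_force: [-0.9, -0.6, -0.0]
opening: 0.007
```

Request:
carry_out(targets="0 0 0 0 0; 0 0 0 0 0; 0 0 0 0 0; 0 0 0 0 0; 0 0 0 0 0; 0 0 0 0 0; 0 -5 0 0 0; 0 -15 0 0 0; 0 -25 0 0 0; 0 -30 0 0 0; 0 -25 0 0 0; 0 -15 0 0 0; 0 -5 0 0 0; 0 0 0 0 0; 0 0 0 0 0")

```text
clock: 6.17
tool_pos: [0.5785, -0.2907, 0.441]
eef_rot: [-0.698, -0.108, 0.699, -0.108]
contact_force: [-0.1, -0.3, -0.1]
opening: 0.006
```

```bash
python3 - <<'E'
from h import *
rel([.545,.1465,.44])
E
```

```text
t 6.1667 p [ 0.5785 -0.2907  0.441 ] grasp [ 0.5784 -0.2906  0.294 ] delta tool mm [   1.2294 -426.8847 -100.0694] f 0.28821025029524305 open 0.005558785605575051
```

Request:
carry_out(targets="0 0 -8 -2 0; 0 0 -17 -4 0; 0 0 -25 -6 0; 0 0 -25 -6 0; 0 0 -25 -6 0; 0 0 -25 -6 0; 0 0 -25 -6 0; 0 0 -25 -6 0; 0 0 -25 -6 0; 0 0 -25 -6 0; 0 0 -25 -6 0; 0 0 -25 -6 0; 0 0 -25 -6 0; 0 0 -25 -6 0; 0 0 -25 -6 0; 0 0 -25 -6 0; 0 0 -25 -6 0; 0 0 -17 -3 0; 0 0 -8 -1 0; 0 0 0 0 0")

```text
clock: 7.83
tool_pos: [0.5447, 0.1471, 0.4407]
eef_rot: [-0.698, -0.11, 0.699, -0.109]
contact_force: [-0.3, -0.5, -0.2]
opening: 0.009
```

Request:
carry_out(targets="0 0 0 0 0; 0 0 0 0 0; 0 0 0 0 0; 0 0 0 0 0")

```text
clock: 8.17
tool_pos: [0.5461, 0.1432, 0.4417]
eef_rot: [-0.699, -0.107, 0.699, -0.108]
contact_force: [0.1, 0.2, 0.9]
opening: 0.005
```

```bash
python3 - <<'E'
from h import *
rel([.545,.1465,.354]);s,p,R=st()
im,d=eyes.snapshot('wrist');cv2.imwrite('pics/w2.png',im);np.savez('w2.npz',p=p,R=R,d=d,im=im)
cv2.imwrite('pics/w2c.png',cv2.resize(im[140:260,240:400],None,fx=5,fy=5,interpolation=cv2.INTER_CUBIC))
E
```

```text
t 8.1667 p [0.5461 0.1432 0.4417] grasp [0.5461 0.1431 0.2947] delta tool mm [87.6498 -3.5648  0.0031] f 0.9841352709590283 open 0.004667407543785947
```

View pics/w2.png

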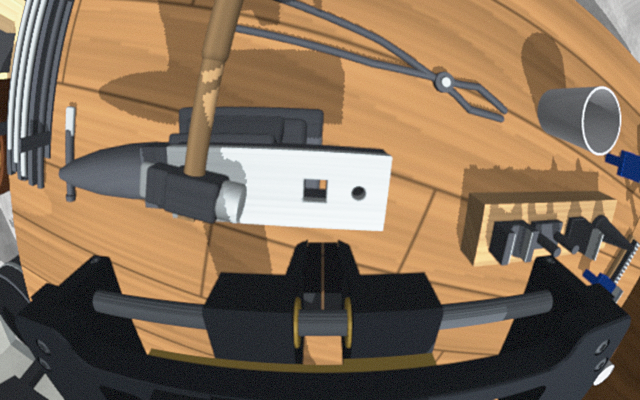

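View pics/w2c.png

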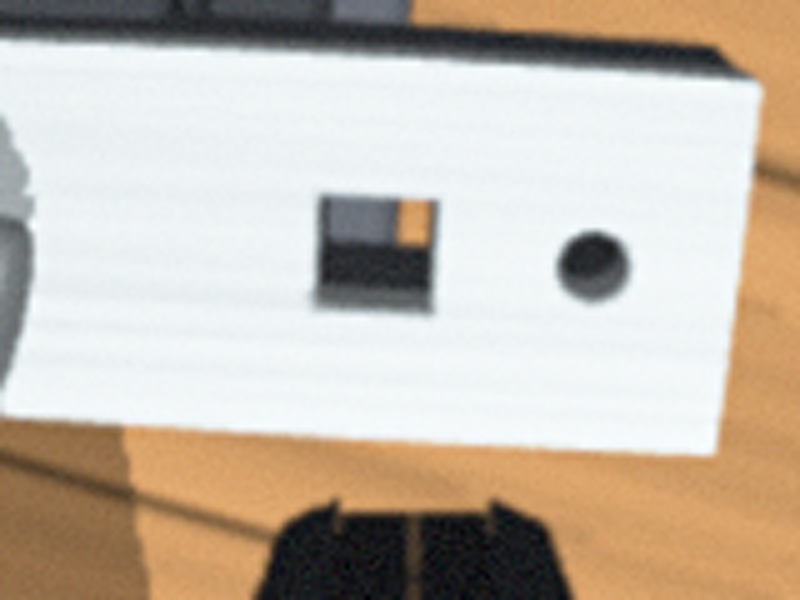

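The square hardie hole is centred at crop (376,253), which is px (315.2,190.6). The round hole is at crop (593,266), px (358.6,193.2), and the fingers lie on the hammer side of it.

```bash
python3 - <<'E'
from h import *
w=np.load('w2.npz')
for uv in((315.2,190.6),(358.6,193.2)): print(wray(uv,w['p'],w['R'],.16))
rel([.545,.1465,.354])
E
```

```text
[0.5444 0.1497 0.16  ]
[0.5537 0.1119 0.16  ]
t 8.2167 p [0.546  0.1434 0.4417] grasp [0.5461 0.1434 0.2947] delta tool mm [87.6961 -3.2783  0.0738] f 0.7646930617239991 open 0.003129623496477709
```

Request:
carry_out(targets="0 0 -5 0 0; 0 5 0 0 0; 0 10 0 0 0; 0 16 0 0 0; 0 16 0 0 0; 0 16 0 0 0; 0 12 0 0 0; 0 8 0 0 0; 0 4 0 0 0; 0 0 0 0 0; 0 0 0 0 0; 0 0 0 0 0; 0 0 0 0 0; 0 0 0 0 0")

```text
clock: 9.38
tool_pos: [0.5445, 0.1494, 0.3553]
eef_rot: [0.699, 0.108, -0.698, 0.108]
contact_force: [-0.2, 0.3, -0.4]
opening: 0.005
```

```bash
python3 - <<'E'
from h import *
rel([.5445,.148,.354])
im,d=eyes.snapshot('scene');cv2.imwrite('pics/s5.png',cv2.resize(im[100:200,280:400],None,fx=6,fy=6,interpolation=cv2.INTER_CUBIC))
E
```

```text
t 9.3833 p [0.5445 0.1494 0.3553] grasp [0.5447 0.1495 0.2083] delta tool mm [1.3145 1.3498 0.4426] f 0.5622094040137274 open 0.005242547826332482
```

View pics/s5.png

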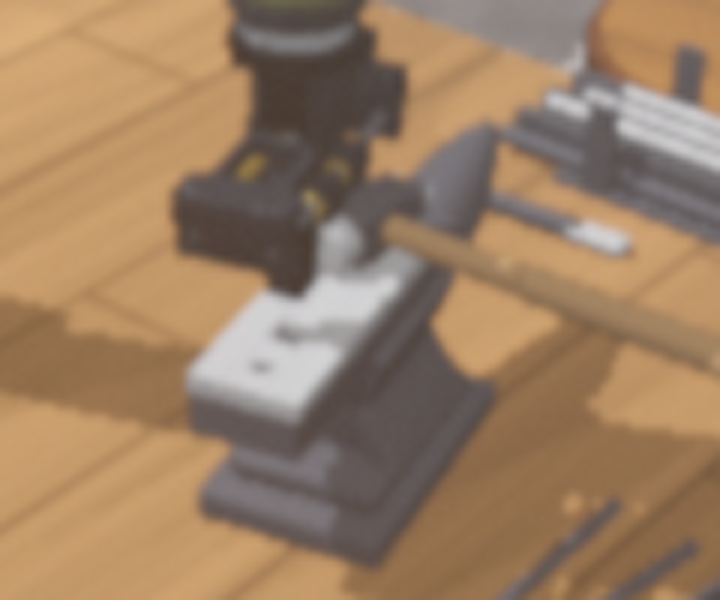

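The closed fingertips (crop (290,290)) are clear above the square hole (290,330); the round hole (262,367) is off to the heel side, and the hammer is undisturbed. I hold here.

Request:
carry_out(targets="0 0 0 0 0; 0 0 0 0 0; 0 0 0 0 0; 0 0 0 0 0; 0 0 0 0 0; 0 0 0 0 0; 0 0 0 0 0; 0 0 0 0 0; 0 0 0 0 0; 0 0 0 0 0; 0 0 0 0 0; 0 0 0 0 0; 0 0 0 0 0; 0 0 0 0 0; 0 0 0 0 0; 0 0 0 0 0; 0 0 0 0 0; 0 0 0 0 0; 0 0 0 0 0; 0 0 0 0 0")

```text
clock: 11.1
tool_pos: [0.5443, 0.1493, 0.3547]
eef_rot: [0.699, 0.108, -0.699, 0.108]
contact_force: [-0.0, -0.3, 0.7]
opening: 0.007
```

Request:
carry_out(targets="0 0 0 0 0; 0 0 0 0 0; 0 0 0 0 0; 0 0 0 0 0; 0 0 0 0 0; 0 0 0 0 0; 0 0 0 0 0; 0 0 0 0 0")

```text
clock: 11.77
tool_pos: [0.5443, 0.1494, 0.3547]
eef_rot: [0.699, 0.108, -0.699, 0.108]
contact_force: [0.2, 0.5, 0.7]
opening: 0.005
```

```bash
python3 - <<'E'
from h import *
rel([.5445,.148,.354])
print(r.finish_job())
E
```

```text
t 11.7667 p [0.5443 0.1494 0.3547] grasp [0.5443 0.1494 0.2077] delta tool mm [0.7178 1.3764 0.2382] f 0.8768661501188857 open 0.004655758886743691
the job is handed in; nothing more can be done
None
```

I pointed at the grey hot cut in the block, then at the square hardie hole, and handed the job in at 11.8 s with the hand still pointing at the hole. No verdict was reported.

- **Hot cut:** With the fingers closed, I held for over 2 s with the tips about 28 mm above the middle of the edge. The grasp point was within about 1 mm of my wrist-camera estimate of that middle. When I first came down it was about 6 mm off, so I corrected that before the hold.
- **Crossing:** I carried the grasp point at about 0.29 m, at least 13 cm above the cone tip, the other tools and the round hole.
- **Hardie hole:** I held for over 2 s with the tips about 29 mm above the face. The last check put the grasp point within about 1.5 mm of the estimated centre (0.5445, 0.148).

**Checks that disagreed:**
- The cameras gave positions that differed by 3–9 mm for the hot cut and about 4 mm for the hole, still inside the 18 mm allowed.
- The force reading stayed at about 0.3–1.7 N throughout, including before any move, which I took as sensor noise. It therefore cannot show that contact stayed below 0.5 N.
- The pictures showed no contact and nothing shifted, but I did not measure the other tools' positions again at the end.

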